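# Weigh out the buttons at the tailor's counter

### The arm

A 6-joint arm with a two-finger parallel gripper is mounted at the origin on the work surface. World frame = base frame: x ahead of the robot, y to its left, z up, the work surface at z = 0. Lengths are in m, angles in rad, forces in N, time in s.
With the tool pointing down it reaches from about 0.375 to 0.9 m from the base axis. Payload 3.1 kg.
Tool frame: the origin (TCP) lies on the centre line of the jaws, within the pads' length; the fingertips stand robot.finger_overhang ahead of it and the grasp point (between the pads) lies 2 mm behind it (robot.finger_overhang is the distance from the TCP to the fingertips, in m); z points along the fingers, y is the direction in which the jaws open and shut (so a half turn about z gives the same grasp; the last joint's range is limited). The gripper opens to 87 mm and grips with 3 to 60 N. Pads are 19 mm wide; open, the fingers measure 117 mm over their backs; the gripper's body (75 mm by 190 mm) begins 51 mm behind the grasp point.
Start: joints at [1.034, 0.527, 1.433, -0, 1.181, -0.178], TCP at [0.219, 0.585, 0.212] pointing down, gripper open.
Joint ranges: [-3.08, 3.08], [-0.75, 2.2], [0.22, 2.44], [-1.43, 4.57], [0, 2.65], [-2.85, 2.85]. Speed limits (rad/s): [2.79, 2.79, 3.14, 3.14, 3.14, 3.14].

### API

Orientations are given as a unit quaternion [x, y, z, w].
In Python, from rig import robot gives the robot as it stands. The module is installed in compiled form; this text tells all that it offers.
- The arm moves only by the tool step_arm, never from a script. Its arguments are lists of equal length, an entry for each row: "slide": the shift along the tool's x, y, z in mm, a list of three; "twist": the turn about the tool's z in degrees. A call has 1 to 20 rows; each row shifts and turns the commanded pose from where the row before left it, along the tool's axes as they then stand; what a row does not reach is not made up. A row lasts 1/12 s, in which the tool goes at most 41.7 mm and 7.16 degrees, less where a joint would pass 70% of its speed; a pose out of reach is approached as far as the arm can. A call is refused whole if a number of a shift passes 41.7 or a number of a turn 7.16, either way. A call with a gripper value outside its range is refused whole. "jaw" is the finger opening in mm, from 0 to 87, set as the call begins (left out, the last holds). The fingers move at their own pace and stop on an object; "force" is the grip in N (left out, the last holds). Time passes only in rows, so rows that do not move let the fingers close. It gives the time, the measured TCP pose, the force and the opening at its end, in the units of the state.
- robot.get_obs(): the state, without advancing time (a new reading comes with each control period).
- robot.camera(name): name is "scene" or "top" or "wrist"; returns a dict with "color" (384x512x3 uint8, blue, green, red), "depth" (384x512 float32, m along the optical axis (not along the pixel's ray), 0 where there is no reading), "camera_matrix" (3x3 intrinsics, pixels), "k1" (the pictures are not rectified: a ray, as slopes to the right and down, at radius r is drawn at 1 + k1 r^2 times it, then the intrinsics apply), "origin" and "orientation" of the camera in the world. Camera axes: x right, y down, z forward; pixel columns grow to the right and rows downward; lengths in m; the calibration is good to about 2 mm. A picture is of the moment at which its call begins.
- robot.hand_in(): hands the job in, once; it reports no verdict.
The state is a dict: "time": time; "q": joint angles; "joint_velocities": joint speeds; "joint_torque": joint torques, N m; "position": TCP position; "tool_rot": TCP orientation; "ft_force": force on the tool from outside, world axes, zero at the start; "moment": the same for the moment, N m; "grip_width": finger opening in m.
Only numpy, scipy, OpenCV 4.12 (cv2) and the standard library are available. Lean on these libraries where they do the work, as an engineer would, in place of code of your own. Each camera call takes 0.05 s, during which the arm holds its last target.

### The job

A customer has ordered metal buttons by weight, and the green collar on the spring scale's column is set to that weight. Stand the one tin whose weight brings the pan's red pointer level with the green collar upright on the pan and let go, leaving the other two tins standing on the counter.

Things in the scene. Friction and masses are not known exactly. Their poses are not given: they have to be found in the camera images.
- small_mid (a point): Small round red tin of metal buttons with a brass-coloured lid, 40 mm in diameter, 42 mm tall, standing on the counter; it weighs 200 g (within 2 %) and so sinks the pan by 20 mm. The point is the tin's centre, half-way up, 21 mm above its underside; z is up along the tin.
- medium_mid (a point): Medium round yellow tin of metal buttons with a brass-coloured lid, 50 mm in diameter, 50 mm tall, standing on the counter; it weighs 450 g (within 2 %) and so sinks the pan by 45 mm. The point is the tin's centre, half-way up, 25 mm above its underside; z is up along the tin.
- large_mid (a point): Large round blue tin of metal buttons with a brass-coloured lid, 60 mm in diameter, 60 mm tall, standing on the counter; it weighs 700 g (within 2 %) and so sinks the pan by 70 mm. The point is the tin's centre, half-way up, 30 mm above its underside; z is up along the tin.
- pan_top (a point): Centre of the upper surface of the scale's round flat pan (140 mm diameter, no rim, black mat), 165 mm above the counter when empty. The pan moves only straight down, 10 mm per 100 g, at most 90 mm, damped (settles in about 2 s). A red pointer level with its surface sticks out along +y of this frame towards the column. Grey housing below: 170 x 150 mm, 55 tall. z up; the scale may be turned about z.
- collar_mid (a point): Centre of the fixed green collar (28 mm diameter, 30 mm tall) on the steel column, 108 mm from the pan's centre along +y of the pan's frame; the column's tip is 194 mm above the counter. The collar's height differs each time: its middle marks the ordered weight, that is, its distance below the empty pan's surface (20 to 76 mm) is the wanted sinking of the pan.
Mind the look-alikes: they are no part of the job. What is shaped like the part that bears small_mid but purple is not meant.

How it is judged:
At the end, for the whole second after the job is handed in: One tin stands upright (within 11 degrees) on the pan, its centre within 55 mm of the pan's centre, and holds the pointer (the pan's upper surface) within the green collar's height, 15 mm above or below its middle; the other two tins stand upright on the counter (z of pan_top in the frame of collar_mid between -0.015 and 0.015 m and ((horizontal distance between small_mid and pan_top below 0.055 m and angle between small_mid's own z axis and vertical below 0.2 rad and z of small_mid in the frame of pan_top between 0.013 and 0.029 m and height (world z) of medium_mid below 0.035 m and angle between each of medium_mid, large_mid's own z axis and vertical below 0.25 rad and height (world z) of large_mid below 0.04 m) or (horizontal distance between medium_mid and pan_top below 0.055 m and angle between medium_mid's own z axis and vertical below 0.2 rad and z of medium_mid in the frame of pan_top between 0.017 and 0.033 m and height (world z) of small_mid below 0.031 m and angle between each of small_mid, large_mid's own z axis and vertical below 0.25 rad and height (world z) of large_mid below 0.04 m) or (horizontal distance between large_mid and pan_top below 0.055 m and angle between large_mid's own z axis and vertical below 0.2 rad and z of large_mid in the frame of pan_top between 0.022 and 0.038 m and height (world z) of small_mid below 0.031 m and angle between each of small_mid, medium_mid's own z axis and vertical below 0.25 rad and height (world z) of medium_mid below 0.035 m))); the robot touches nothing.
It also fails if it takes over 35 s, if anything falls off the work surface, if the arm or the gripper's body presses on something with over 40 N, if the wrist force passes 120 N, or if a joint passes its speed limit or range.

## Working session

There is one attempt and no reset: what is moved stays moved. The work goes in short steps, Python scripts to look and compute and a tool call to move; the robot and the scene stay as the last step left them, time stands still between calls to the robot, and variables do not carry over. Pictures are saved under pics/ and viewed, and the job is handed in when it is done.

Besides the shell and the picture viewer there is one more tool, called after "Emit:" as name([rows], argument=value, ...), one row to a line, values as JSON. step_arm: Moves the arm, as the interface text tells. Its arguments: {"type":"object","properties":{"slide":{"type":"array","items":{"type":"array","items":{"type":"number"}}},"twist":{"type":"array","items":{"type":"number"}},"jaw":{"type":"number"},"force":{"type":"number"}},"required":["slide","twist"]}

```bash
mkdir -p pics; python3 - <<'E'
from rig import robot
import cv2,pickle,numpy as np
o=robot.get_obs();print(o['time'],o['position'],o['tool_rot'],o['grip_width'],robot.finger_overhang)
d={}
for n in ("scene","top"):
    d[n]=robot.camera(n);cv2.imwrite(f'pics/{n}0.png',d[n]['color']);print(n,d[n]['origin'],d[n]['orientation'],d[n]['k1'],d[n]['camera_matrix'])
pickle.dump(d,open('d0.pkl','wb'))
E
```

```text
0.0 [0.21845575 0.58475506 0.21055437] [ 1.77939009e-01  9.84040893e-01 -1.03929337e-03 -3.87412794e-04] 0.08677476847748848 0.017
scene [1.18662381 0.18079978 0.52417869] [ 0.54943684  0.68272635 -0.3689648  -0.30962697] -0.07899903840328722 [[395.68626273   0.         258.31015891]
 [  0.         395.68626273 189.94781779]
 [  0.           0.           1.        ]]
top [0.41991061 0.05339104 0.92497128] [ 0.70471499 -0.70429959  0.06391003 -0.05704717] -0.13138058655400228 [[414.7521636    0.         256.75014627]
 [  0.         414.7521636  194.3226605 ]
 [  0.           0.           1.        ]]
```

View pics/scene0.png

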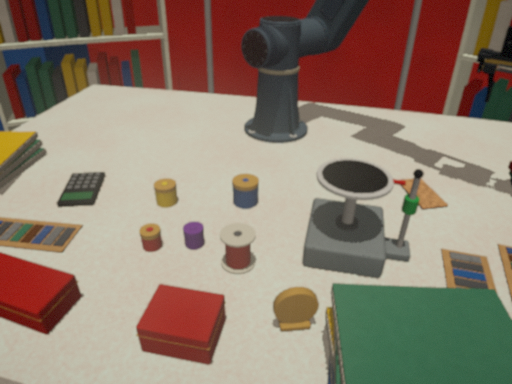

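View pics/top0.png

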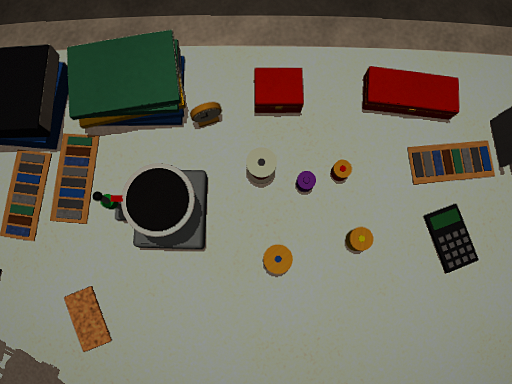

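The scene view shows the red small tin at (150,237), its purple look-alike at (194,235), yellow medium at (166,193), blue large at (245,191), the pan at (353,178) and the green collar at (410,204). The top view shows the lids of small at (342,169), medium (360,239) and large (278,260), with the pan at (158,199) and the collar near (108,200).

```bash
cat > h.py <<'E'
import numpy as np,cv2
from scipy.spatial.transform import Rotation as R
def ray(c,u,v):
    K=c['camera_matrix'];D=np.array([c['k1'],0,0,0.])
    p=cv2.undistortPoints(np.array([[[u,v]]],float),K,D)[0,0]
    return np.array([p[0],p[1],1.])
def at_depth(c,u,v,z): return np.array(c['origin'])+R.from_quat(c['orientation']).apply(ray(c,u,v)*z)
def at_z(c,u,v,z):
    d=R.from_quat(c['orientation']).apply(ray(c,u,v));o=np.array(c['origin']);return o+d*(z-o[2])/d[2]
def px(c,u,v):
    return at_depth(c,u,v,float(c['depth'][int(v),int(u)]))
def proj(c,P):
    p=R.from_quat(c['orientation']).inv().apply(np.array(P)-c['origin']);K=c['camera_matrix'];s=p[:2]/p[2];s=s*(1+c['k1']*(s@s))
    return s*K[0,0]+K[:2,2]
E
python3 - <<'E'
import pickle,cv2,numpy as np
from h import *
np.set_printoptions(precision=4,suppress=True)
d=pickle.load(open('d0.pkl','rb'));t=d['top'];s=d['scene']
for n,u,v,z in (('small',342,169,.042),('med',360,239,.05),('large',278,260,.06),('pan',158,199,.165),('purple',306,181,.04)):
    print(n,at_z(t,u,v,z),px(t,u,v))
g=s['color'].astype(int);m=(g[...,1]>g[...,2]+40)&(g[...,1]>g[...,0]+20);m[:, :390]=0;m[:,:]&=True;m[:180]=0;m[225:]=0
ys,xs=np.nonzero(m);print('collar',xs.min(),xs.max(),ys.min(),ys.max(),xs.mean(),ys.mean())
print(px(s,xs.mean(),ys.mean()))
print(np.median([px(s,x,y) for x,y in zip(xs,ys)],0))
c=cv2.resize(s['color'][150:270,300:440],None,fx=5,fy=5,interpolation=cv2.INTER_CUBIC);cv2.imwrite('pics/c1.png',c)
c=cv2.resize(t['color'][150:280,80:210],None,fx=4.5,fy=4.5,interpolation=cv2.INTER_CUBIC);
c2=cv2.resize(t['color'][150:280,250:380],None,fx=4.5,fy=4.5,interpolation=cv2.INTER_CUBIC);cv2.imwrite('pics/c2.png',c);cv2.imwrite('pics/c3.png',c2)
E
```

```text
small [ 0.6295 -0.143   0.042 ] [ 0.6297 -0.1432  0.041 ]
med [ 0.4751 -0.1748  0.05  ] [ 0.475  -0.1744  0.0515]
large [0.4317 0.001  0.06  ] [0.4317 0.0011 0.0619]
pan [0.5422 0.2302 0.165 ] [0.5423 0.2303 0.1645]
purple [ 0.6027 -0.0629  0.04  ] [ 0.6022 -0.0625  0.0423]
collar 404 418 195 213 410.33516483516485 204.4945054945055
[0.559  0.3374 0.1281]
[0.557  0.338  0.1274]
```

View pics/c1.png

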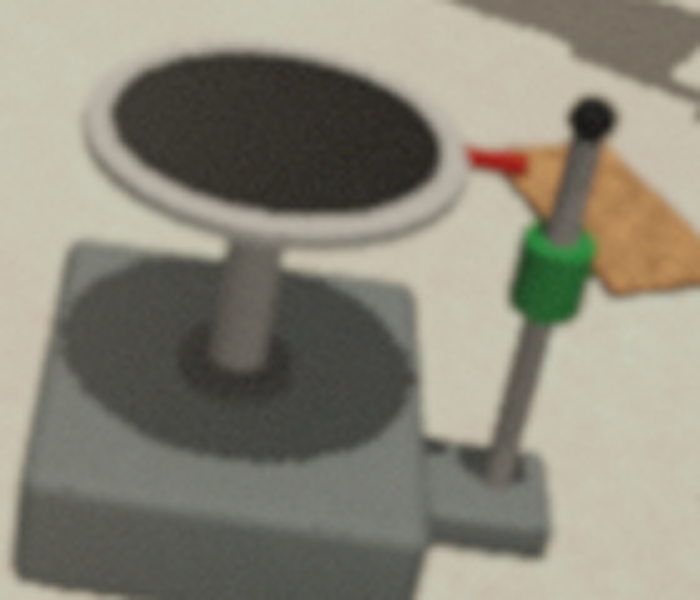

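View pics/c2.png

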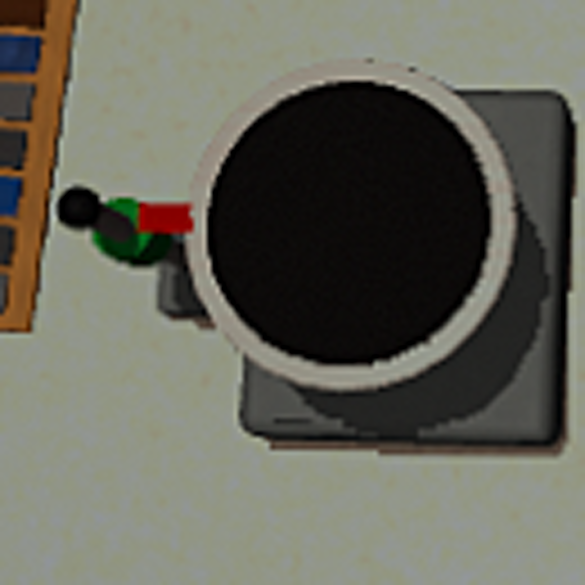

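View pics/c3.png

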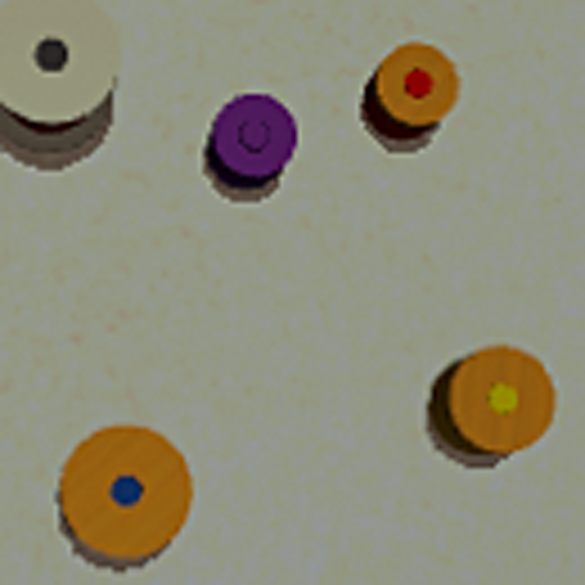

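```bash
python3 - <<'E'
import pickle,cv2,numpy as np
from h import *
np.set_printoptions(precision=4,suppress=True)
d=pickle.load(open('d0.pkl','rb'));t=d['top'];s=d['scene']
print('pan via scene',px(s,353,175),px(s,335,172))
# column base & tip: scene; collar crop px (553,275)->full
base=at_z(s,300+500/5,150+478/5,0.02);print('base guess',base)
pt=at_z(t,80+165/4.5,150+218/4.5,.165);print('pointer top view',pt)
import itertools
a=np.array([.5422,.2302]);dr=pt[:2]-a;dr/=np.linalg.norm(dr);col=a+.108*dr;print('col',col,np.degrees(np.arctan2(dr[1],dr[0])))
for z in (.095,.115,.12,.125,.13,.135,.145,.188): print(z,(proj(s,[*col,z])-[300,150])*5,(proj(t,[*col,z])-[80,150])*4.5)
E
```

```text
pan via scene [0.5426 0.2289 0.1654] [0.5392 0.1961 0.1653]
base guess [0.5442 0.3428 0.02  ]
pointer top view [0.5431 0.3092 0.165 ]
col [0.5435 0.3382] 89.32910122585187
0.095 [529.5641 322.3075] [152.1727 241.8379]
0.115 [541.2531 278.6477] [137.5827 235.1678]
0.12 [544.2185 267.5322] [133.8304 233.4511]
0.125 [547.2014 256.3351] [130.0349 231.7142]
0.13 [550.2017 245.0557] [126.1954 229.9565]
0.135 [553.2198 233.6933] [122.311  228.1778]
0.145 [559.309  210.7165] [114.405  224.5558]
0.188 [586.3167 107.9586] [ 78.1751 207.9284]
```

The collar's middle is at z ≈ 0.117–0.128, so the wanted sinking is about 37–48 mm. That fits the medium (450 g) yellow tin at top (360,239), the only tin with a yellow lid mark, and the crop confirms it. It stands at about (0.475, −0.175). First I'll turn the jaws to open along world x, so the gripper's body stays clear of the column.

Emit:
step_arm([
  [0,0,0],
  [0,0,0],
  [0,0,0],
  [0,0,0],
  [0,0,0],
  [0,0,0],
  [0,0,0],
  [0,0,0],
  [0,0,0],
  [0,0,0],
  [0,0,0],
], twist=[6.95,6.95,6.95,6.95,6.95,6.95,6.95,6.95,6.95,6.95,0], jaw=87, force=20)

```text
time: 1.02
position: [0.2187, 0.5851, 0.211]
tool_rot: [0.708, 0.706, -0.001, 0.0]
ft_force: [-0.6, 0.2, 0.2]
grip_width: 0.087
```

Emit:
step_arm([
  [-38,12.8,0],
  [-38,12.8,0],
  [-38,12.8,0],
  [-38,12.8,0],
  [-38,12.8,0],
  [-38,12.8,0],
  [-38,12.8,0],
  [-38,12.8,0],
  [-38,12.8,0],
  [-38,12.8,0],
  [-38,12.8,0],
  [-38,12.8,0],
  [-38,12.8,0],
  [-38,12.8,0],
  [-38,12.8,0],
  [-38,12.8,0],
  [-38,12.8,0],
  [-38,12.8,0],
  [-38,12.8,0],
  [-38,12.8,0],
], twist=[0,0,0,0,0,0,0,0,0,0,0,0,0,0,0,0,0,0,0,0])

```text
time: 2.68
position: [0.4749, -0.1766, 0.2114]
tool_rot: [0.706, 0.708, 0.0, -0.0]
ft_force: [0.4, 0.1, 0.2]
grip_width: 0.0871
```

Emit:
step_arm([
  [0,0,0],
  [0,0,0],
], twist=[0,0])

```text
time: 2.85
position: [0.4753, -0.1768, 0.2112]
tool_rot: [0.707, 0.707, 0.0, 0.0]
ft_force: [-0.7, 1.0, 0.1]
grip_width: 0.0869
```

```bash
python3 - <<'E'
from rig import robot
import cv2,numpy as np
from h import *
o=robot.get_obs();print(o['time'],o['position'],o['q'])
w=robot.camera('wrist');cv2.imwrite('pics/w1.png',w['color'])
print(proj(w,[.475,-.1747,.05]),proj(w,[*o['position'][:2],.05]))
E
```

```text
2.85 [ 0.4753439  -0.17678629  0.21119311] [-5.76758412e-01  3.70120999e-01  1.72450147e+00  7.73126607e-05
  1.04680692e+00 -5.75990281e-01]
[261.21328694 172.84795557] [261.48793558 174.46512025]
```

View pics/w1.png

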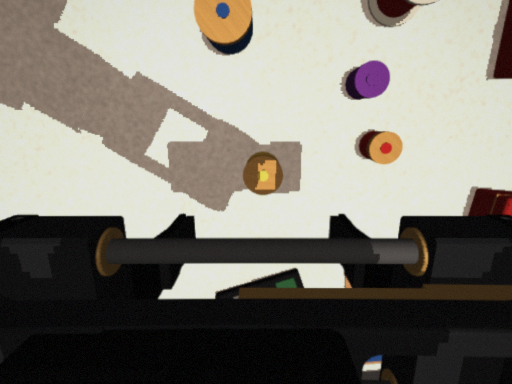

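The wrist view shows the yellow tin's lid at (264,175), within 3 px of the predicted (261,174), and nothing stands under the fingers. Descend.

Emit:
step_arm([
  [0,1,30],
  [0,1,30],
  [0,0,30],
  [0,0,30],
  [0,0,25],
  [0,0,20],
  [0,0,15],
  [0,0,0],
  [0,0,0],
], twist=[0,0,0,0,0,0,0,0,0])

```text
time: 3.65
position: [0.4758, -0.1727, 0.0313]
tool_rot: [0.706, 0.708, -0.0, -0.001]
ft_force: [0.2, -0.1, -0.5]
grip_width: 0.0868
```

Emit:
step_arm([
  [0,0,0],
  [0,0,0],
  [0,0,0],
  [0,0,0],
  [0,0,0],
  [0,0,0],
  [0,0,0],
  [0,0,0],
  [0,0,0],
], twist=[0,0,0,0,0,0,0,0,0], jaw=40, force=25)

```text
time: 4.4
position: [0.4766, -0.1747, 0.0318]
tool_rot: [0.707, 0.707, -0.0, -0.0]
ft_force: [-1.5, -0.6, 4.5]
grip_width: 0.0486
```

Emit:
step_arm([
  [0,0,-5],
  [0,0,-20],
  [0,0,-30],
  [0,0,-35],
  [0,0,-35],
  [0,0,-35],
  [0,0,-30],
  [0,0,-15],
  [0,0,0],
  [0,0,0],
], twist=[0,0,0,0,0,0,0,0,0,0])

```text
time: 5.23
position: [0.4765, -0.1742, 0.2363]
tool_rot: [0.707, 0.707, 0.0, -0.0]
ft_force: [0.5, 0.2, -4.9]
grip_width: 0.0493
```

```bash
python3 - <<'E'
from rig import robot
import cv2
from h import *
o=robot.get_obs();print(o['time'],o['position'],o['q'],o['ft_force'])
w=robot.camera('scene');cv2.imwrite('pics/s2.png',w['color'])
E
```

```text
5.2333 [ 0.47645325 -0.17419176  0.23634862] [-5.71211485e-01  3.37557695e-01  1.69347948e+00  2.00982095e-04
  1.11057759e+00 -5.71355342e-01] [ 0.50069859  0.1577977  -4.91987445]
```

View pics/s2.png

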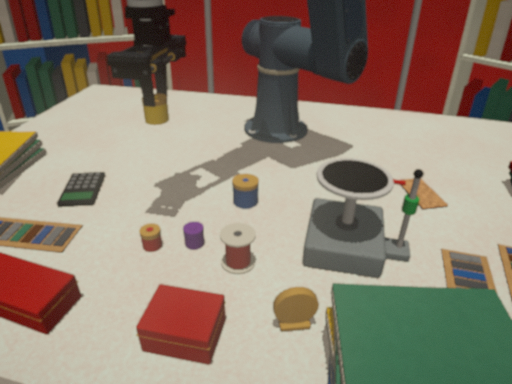

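The yellow tin is held upright at (155,110); its weight reads about 4.5 N. Moving over the pan.

Emit:
step_arm([
  [15,3,0],
  [25,4,0],
  [35,6,0],
  [35,6,0],
  [35,6,0],
  [35,6,0],
  [35,6,0],
  [35,6,0],
  [35,6,0],
  [35,6,0],
  [35,5,0],
  [25,4,0],
  [15,2,0],
  [9,0,0],
  [0,0,0],
  [0,0,0],
  [0,0,0],
], twist=[0,0,0,0,0,0,0,0,0,0,0,0,0,0,0,0,0])

```text
time: 6.7
position: [0.5421, 0.2281, 0.2354]
tool_rot: [0.707, 0.707, -0.001, -0.0]
ft_force: [-0.6, -0.6, -3.5]
grip_width: 0.0493
```

Emit:
step_arm([
  [0,0,15],
  [0,0,10],
  [0,0,7],
  [0,0,0],
  [0,0,0],
], twist=[0,0,0,0,0])

```text
time: 7.12
position: [0.5425, 0.2287, 0.204]
tool_rot: [0.707, 0.707, -0.001, -0.0]
ft_force: [0.6, 1.0, -4.0]
grip_width: 0.0488
```

```bash
python3 - <<'E'
from rig import robot
import cv2
from h import *
o=robot.get_obs();print(o['time'],o['position'],o['q'],o['ft_force'],o['grip_width'])
w=robot.camera('scene');cv2.imwrite('pics/s3.png',cv2.resize(w['color'][60:280,270:470],None,fx=2.7,fy=2.7))
E
```

```text
7.1167 [0.54248175 0.22873835 0.20399423] [ 2.09375164e-01  4.87911016e-01  1.53293764e+00 -3.93696811e-05
  1.12241068e+00  2.10308902e-01] [ 0.59540425  1.04160973 -3.99636701] 0.048775843800277045
```

View pics/s3.png

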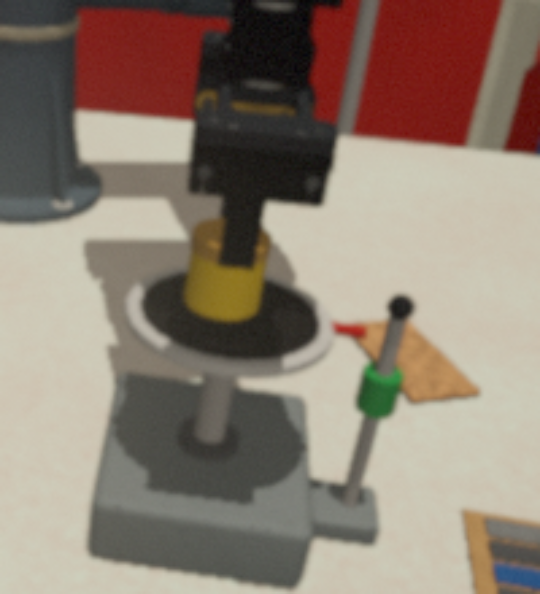

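The tin is about 7 mm above the pan centre, with the column clear at (385,390). I'll press the pan down gently until it bears the tin's weight.

Emit:
step_arm([
  [0,0,3],
  [0,0,3],
  [0,0,4],
  [0,0,5],
  [0,0,5],
  [0,0,5],
  [0,0,5],
  [0,0,5],
  [0,0,4],
  [0,0,4],
  [0,0,3],
  [0,0,2],
  [0,0,0],
  [0,0,0],
  [0,0,0],
  [0,0,0],
  [0,0,0],
  [0,0,0],
], twist=[0,0,0,0,0,0,0,0,0,0,0,0,0,0,0,0,0,0])

```text
time: 8.67
position: [0.5433, 0.2295, 0.1569]
tool_rot: [0.707, 0.707, 0.001, 0.0]
ft_force: [2.1, 0.2, -0.1]
grip_width: 0.0487
```

Emit:
step_arm([
  [0,0,2],
  [0,0,2],
  [0,0,0],
  [0,0,0],
  [0,0,0],
  [0,0,0],
], twist=[0,0,0,0,0,0])

```text
time: 9.17
position: [0.5431, 0.2294, 0.1526]
tool_rot: [0.707, 0.707, 0.0, 0.0]
ft_force: [3.4, 0.4, 0.1]
grip_width: 0.0489
```

Emit:
step_arm([
  [0,0,0],
  [0,0,0],
  [0,0,0],
  [0,0,0],
  [0,0,0],
  [0,0,0],
  [0,0,0],
  [0,0,0],
  [0,0,0],
  [0,0,0],
], twist=[0,0,0,0,0,0,0,0,0,0], jaw=80)

```text
time: 10.0
position: [0.5428, 0.2294, 0.1525]
tool_rot: [0.707, 0.707, -0.0, -0.0]
ft_force: [-0.0, -1.0, 0.4]
grip_width: 0.0799
```

Emit:
step_arm([
  [0,0,-5],
  [0,0,-10],
  [0,0,-20],
  [0,0,-30],
  [0,0,-30],
  [0,0,-30],
  [0,0,-20],
  [0,0,0],
  [0,0,0],
  [0,0,0],
  [0,0,0],
  [0,0,0],
  [0,0,0],
  [0,0,0],
  [0,0,0],
  [0,0,0],
], twist=[0,0,0,0,0,0,0,0,0,0,0,0,0,0,0,0])

```text
time: 11.33
position: [0.5428, 0.2294, 0.2972]
tool_rot: [0.707, 0.707, -0.0, -0.0]
ft_force: [-1.4, -1.0, 0.6]
grip_width: 0.08
```

```bash
python3 - <<'E'
from rig import robot
import cv2
from h import *
o=robot.get_obs();print(o['time'],o['position'],o['ft_force'],o['grip_width'])
w=robot.camera('scene');cv2.imwrite('pics/s4.png',cv2.resize(w['color'][100:280,120:440],None,fx=2.5,fy=2.5,interpolation=cv2.INTER_CUBIC))
import pickle;pickle.dump(w,open('d4.pkl','wb'))
E
```

```text
11.3333 [0.54278747 0.22939615 0.29722811] [-1.38971604 -0.95495138  0.61042451] 0.07995791071183489
```

View pics/s4.png

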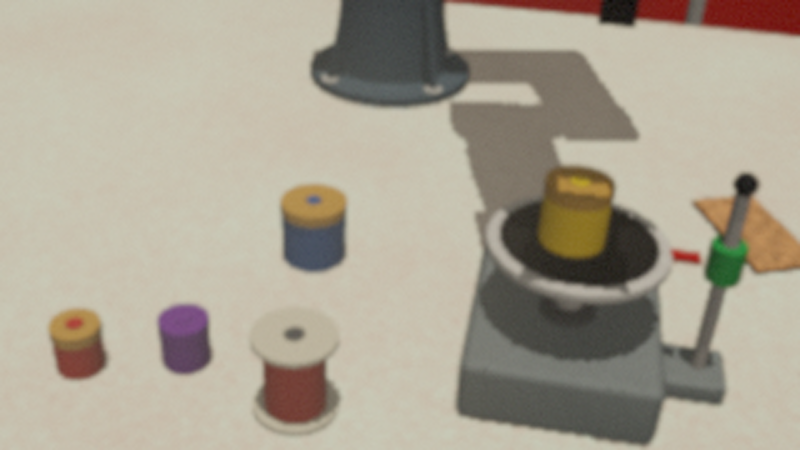

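The tin stands upright on the pan at (575,215), and the pointer at (685,257) meets the collar at (726,260). One more numeric check after a short wait.

Emit:
step_arm([
  [0,0,0],
  [0,0,0],
  [0,0,0],
  [0,0,0],
  [0,0,0],
  [0,0,0],
  [0,0,0],
  [0,0,0],
  [0,0,0],
  [0,0,0],
  [0,0,0],
  [0,0,0],
], twist=[0,0,0,0,0,0,0,0,0,0,0,0])

```text
time: 12.38
position: [0.5429, 0.2294, 0.2975]
tool_rot: [0.707, 0.707, 0.0, 0.0]
ft_force: [-0.1, -0.2, 0.6]
grip_width: 0.08
```

```bash
python3 - <<'E'
from rig import robot
import numpy as np
from h import *
w=robot.camera('scene')
f=lambda u,v:(120+u/2.5,100+v/2.5)
for n,p in dict(pan1=(560,270),pan2=(630,245),pan3=(520,235),lid=(580,185),collarfront=(724,268)).items(): print(n,px(w,*f(*p)).round(4))
print('time',robot.get_obs()['time'])
E
```

```text
pan1 [0.5908 0.2193 0.1234]
pan2 [0.5426 0.2705 0.1214]
pan3 [0.5487 0.1886 0.122 ]
lid [0.5521 0.2262 0.1725]
collarfront [0.5585 0.3375 0.1218]
time 12.4333
```

The pan is level at z ≈ 0.122 and the collar's middle is at about 0.12. The lid is at 0.1725, which is the pan plus 50 mm. Handing in.

```bash
python3 -c "
from rig import robot
print(robot.hand_in())"
```

```text
the job is handed in; nothing more can be done
None
```

I stood the yellow 450 g tin on the scale's pan, let go and handed the job in at about 12.4 s. The hand-in reports no verdict.

- **Choice of tin:** my collar readings put its middle at 0.117 to 0.128 m. That means a wanted sinking of 37–48 mm, which only the yellow tin (45 mm) fits.
- **Scale:** the pan came to rest at about z = 0.122 m, against a collar middle of about 0.12 m, well inside the allowed 15 mm.
- **Tin on the pan:** it looked upright. Its lid measured 0.1725 m, about 50 mm above the pan as it should be, and it was released about 1 mm from the pan's centre.
- **Everything else:** in the picture after release, the red and blue tins and the purple look-alike still stood on the counter. The gripper was raised clear and touching nothing.

No check failed. The 11 mm spread in the collar readings comes from different ways of measuring it in the pictures, and it did not change which tin to pick.

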